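Clear the glove box lid and spring it ajar

ROBOT

A 6-joint arm with a two-finger parallel gripper is mounted at the origin on the work surface. World frame = base frame: x ahead of the robot, y to its left, z up, the work surface at z = 0. Lengths are in mm, angles in rad, forces in N, time in s.
With the tool pointing down it reaches from about 275 to 750 mm from the base axis. Payload 10.2 kg.
Tool frame: the origin (TCP) lies at the very end of the fingers, on their centre line; the grasp point (between the pads) lies 19 mm behind it; z points along the fingers, y is the line along which they close (so a half turn about z gives the same grasp; the last joint's range is limited). The gripper opens to 85 mm and grips with 20 to 120 N. Pads are 22 mm wide; open, the fingers measure 114 mm over their backs; the gripper's body (76 mm by 85 mm) begins 54 mm behind the grasp point. The pads swing forward as they close: fully open they stand 13 mm farther back than shut.
Start: joints at [0.892, 0.313, 1.498, -0, 1.331, -0.223], TCP at [231.108, 471.402, 231.294] pointing down, gripper open.
Joint ranges: [-2.94, 2.94], [-0.97, 2.17], [0.19, 2.56], [-1.23, 4.37], [0.02, 3.11], [-2.88, 2.88]. Speed limits (rad/s): [2.39, 2.39, 3.01, 3.14, 3.14, 3.14].

INTERFACE

Orientations are given as a unit quaternion [w, x, y, z].
In Python, from rig import telemetry, optics, ctrl gives the robot as it stands.
- The arm moves only by the tool servo_tool, never from a script. Its argument "deltas" is a list of rows, each a list of 3 entries, a list of its own where there are three numbers: the shift along the tool's x, y, z in units of 20 cm (1.0 is 20 cm), then the turn, a rotation vector about the tool's x, y, z in units of 90 degrees (1.0 is 90 degrees), then the opening, from 0 (shut) to 1 (fully open). A call has 1 to 8 rows; each row shifts and turns the commanded pose from where the row before left it, along the tool's axes as they then stand; what a row does not reach is not made up. A row lasts 1/10 s, in which the tool goes at most 50 mm and 8.59 degrees, less where a joint would pass 70% of its speed; a pose out of reach is approached as far as the arm can. A call with a number of a shift or a turn outside -1 to 1 is refused whole. A call with a gripper value outside its range is refused whole. The fingers move at their own pace and stop on an object; "squeeze" is the grip in N (left out, the last holds). Time passes only in rows, so rows that do not move let the fingers close. It gives the time, the measured TCP pose, the force, the opening and the grip force at its end, in the units of the state.
- telemetry.sense(): the state, without advancing time (a new reading comes with each control period).
- optics.capture(name): name is "scene" or "top"; returns the picture (384x512x3 uint8, blue, green, red); there is no depth.
- optics.camera_model(name): a dict with "vfov" (degrees; the focal length in pixels is half the picture's height over the tangent of half this angle, whatever the lens; pixels are square), "cx", "cy" (the principal point, pixels), "R" (3x3) and "t" (3): a world point X has camera coordinates R X + t. Camera axes: x right, y down, z forward; pixel columns grow to the right and rows downward; lengths in mm; the calibration is good to about 2 mm. A picture is of the moment at which its call begins. camera_model takes no time and is no camera call.
- ctrl.finish_job(): hands the job in; it is judged then, once.
The state is a dict: "time_s": time; "joints": joint angles; "dq": joint speeds; "tau": joint torques, N m; "eef_pos": TCP position; "ee_rot": TCP orientation; "force": force on the tool from outside, world axes, zero at the start; "wrist_torque": the same for the moment, N m; "grip_width": opening from 0.0 (shut) to 1.0 (fully open); "grip_force": force on a finger pad.
Only numpy, scipy, OpenCV 4.12 (cv2) and the standard library are available. Lean on these libraries where they do the work, as an engineer would, in place of code of your own. Each camera call takes 0.05 s, during which the arm holds its last target. There are 200 camera calls.

TASK

The damp glove box has to be left ajar to air, but an ice cleat is lying on its lid. Without picking anything up, push the cleat sideways off the lid until it sits flat and wholly on the top of the drawer box next to it; then press the front edge of the lid down against its push catch and let go, and leave the lid ajar just as its spring sets it. Keep the drawer shut and leave the pole tips and everything else where they stand.

Things in the scene. Friction and masses are not known exactly. Their poses are not given: they have to be found in the camera images.
- glove_box: Fixed low open box of pale wood, 240 deep (x) x 200 wide (y), with its lid 121 mm high; stands side by side with the drawer box (2 mm gap), on its left or its right. Origin: centre of its underside. Its own x axis points from its front (robot side) to its back, y along its front.
- lid (a joint): Handle-less lid of the glove box, in rad: 0 = shut and latched (top level, 121 mm above the bench), positive = free front edge risen; -0.026 = pressed fully down. Sprung hinges along the back edge push it up, a touch latch inside the middle of the front edge holds it shut. Once unlatched it follows the finger up and stands still at about 0.2 rad (front edge about 48 mm up) within a second.
- lid_front (a point): Point on the lid's top face over its catch: middle of the front edge, 15 mm in from the edge; moves with the lid; shut, it is at glove box (-105, 0, 121) mm. Pressed about 4 mm down here (about 4 N; more force farther back) the catch lets go; it comes up solid at 6 mm. It cannot be pulled open while latched and does not latch again in this task.
- lid_middle (a point): Centre of the top face of the lid (a plain board 240 x 200 x 12 mm). Its x axis runs from the front edge to the hinges, y along the front edge.
- lid_hinge (a point): Middle of the hinge line of the lid, at the back, 105 mm above the bench; the hinge runs along its y axis.
- drawer_box_top (a point): Centre of the flat top of the drawer box (fixed, darker wood, 240 deep (x) x 200 wide (y) x 120 mm high, turned like the glove box and 202 mm from it centre to centre along y). Its top is 1 mm lower than the shut lid, so a thing slides level from the lid onto it. Axes like the glove box.
- drawer (a joint): Drawer of the drawer box, in m: 0 = shut (as found), grows as it slides out of the front (-x of the box). Its small steel knob stands 21 mm out of the front.
- cleat_mid (a point): Centre, half-way up, of the ice cleat: a hard silicone sole plate 110 long (its x) x 66 wide (its y), 26 high, 77 to 143 g, flat below, corners rounded 12 mm, with a straight rail 86 long along each long side, flush with it (16 high, at two strap wings 26), a toe lip and a heel tab 26 high. It lies on the glove box lid, its x axis within 0.3 rad of the glove box's x axis.
- cleat: The same ice cleat; origin at the centre of its underside, 13 mm below cleat_mid.
- cleat_corner0 (a point): Corner of the rectangle round the cleat's underside, at its own x +55, y +33 mm.
- cleat_corner1 (a point): Corner of the rectangle round the cleat's underside, at its own x +55, y -33 mm.
- cleat_corner2 (a point): Corner of the rectangle round the cleat's underside, at its own x -55, y +33 mm.
- cleat_corner3 (a point): Corner of the rectangle round the cleat's underside, at its own x -55, y -33 mm.
- pole_tip_a_mid (a point): One of two loose aluminium trekking pole tips, 63 high, 25 mm wide at the foot, standing upright at the back of the drawer box top, 90 to 98 mm behind the middle of that top. This point is on its axis 30 mm above its foot.
- pole_tip_b_mid (a point): The other pole tip, the same, 50 to 80 mm beside the first along the box's y.
- stand_lid: Loose white ceramic umbrella-stand lid on the bench, 190 mm across, 54 high with its knob. Origin: centre of underside.
- wax_tin: Loose flat round metal tin, 84 across x 32 mm high. Origin: centre of underside.
- boot_brush: Loose wooden boot brush, 150 x 48 x 42 mm. Origin: centre of underside.
- flask: Loose steel flask, 72 across x 235 mm high. Origin: centre of underside.
- key_dish: Loose flat clay dish, 120 across x 22 mm high. Origin: centre of underside.
Mind the look-alikes: they are no part of the job. Of the things that look like the cleat, the middle-sized one is meant.

How it is judged (in metres and radians):
On the way, in this order (a step that is already met when the one before it is completed fails the run):
1. the cleat lies flat and wholly on the drawer box top while the glove box lid is still shut (x of cleat_corner0 in the frame of drawer_box_top between -0.121 and 0.121 m and y of cleat_corner0 in the frame of drawer_box_top between -0.101 and 0.101 m and x of cleat_corner1 in the frame of drawer_box_top between -0.121 and 0.121 m and y of cleat_corner1 in the frame of drawer_box_top between -0.101 and 0.101 m and x of cleat_corner2 in the frame of drawer_box_top between -0.121 and 0.121 m and y of cleat_corner2 in the frame of drawer_box_top between -0.101 and 0.101 m and x of cleat_corner3 in the frame of drawer_box_top between -0.121 and 0.121 m and y of cleat_corner3 in the frame of drawer_box_top between -0.101 and 0.101 m and z of cleat_mid in the frame of drawer_box_top between 0.008 and 0.018 m and angle between cleat_mid's own z axis and vertical below 0.1 rad and linear speed of cleat below 0.02 m/s and value of joint lid below 0.02 rad), for 0.2 s.
2. the front edge of the lid is pressed down against its catch by the fingers (value of joint lid below -0.01 rad and contact force between the fingers and lid above 1 N), for 0.02 s.
3. the lid has sprung ajar (value of joint lid between 0.13 and 0.27 rad), for 0.2 s.
At the end, for the whole second after the job is handed in: The lid stands still ajar at 0.13 to 0.27 rad; the cleat lies at rest and flat with all four corners over the drawer box top (1 mm tolerance); the drawer is within 8 mm of shut (all of step 3 and x of cleat_corner0 in the frame of drawer_box_top between -0.121 and 0.121 m and y of cleat_corner0 in the frame of drawer_box_top between -0.101 and 0.101 m and x of cleat_corner1 in the frame of drawer_box_top between -0.121 and 0.121 m and y of cleat_corner1 in the frame of drawer_box_top between -0.101 and 0.101 m and x of cleat_corner2 in the frame of drawer_box_top between -0.121 and 0.121 m and y of cleat_corner2 in the frame of drawer_box_top between -0.101 and 0.101 m and x of cleat_corner3 in the frame of drawer_box_top between -0.121 and 0.121 m and y of cleat_corner3 in the frame of drawer_box_top between -0.101 and 0.101 m and z of cleat_mid in the frame of drawer_box_top between 0.008 and 0.018 m and angle between cleat_mid's own z axis and vertical below 0.1 rad and linear speed of cleat below 0.02 m/s and velocity of joint lid between -0.05 and 0.05 rad/s and value of joint drawer below 0.008 m); the robot touches nothing.
It fails at once if the lid springs open with the cleat still on it (value of joint lid above 0.04 rad and contact force between cleat and lid above 0.05 N).
It fails at once if the lid is pulled or pushed far beyond ajar (value of joint lid above 0.35 rad).
It fails at once if the cleat is lifted more than 15 mm, falls off the boxes, or is tipped up (z of cleat_mid in the frame of drawer_box_top above 0.03 m or z of cleat_mid in the frame of drawer_box_top below -0.005 m or angle between cleat_mid's own z axis and vertical above 0.4 rad).
It fails at once if the drawer is pulled out more than 15 mm (value of joint drawer above 0.015 m).
It fails at once if a bystander is shifted more than 20 mm or a pole tip is knocked over (distance of any of pole_tip_a_mid, pole_tip_b_mid, stand_lid, wax_tin, boot_brush, flask, key_dish from where it was at the start of the episode above 0.02 m or angle between any of pole_tip_a_mid, pole_tip_b_mid's own z axis and vertical above 0.4 rad).
It also fails if it takes over 51 s, if anything falls off the work surface, if the arm or the gripper's body presses on something with over 40 N, if the wrist force passes 120 N, or if a joint passes its speed limit or range.

## Working session

There is one attempt and no reset: what is moved stays moved. The work goes in short steps, Python scripts to look and compute and a tool call to move; the robot and the scene stay as the last step left them, time stands still between calls to the robot, and variables do not carry over. Pictures are saved under pics/ and viewed, at most 10 in all, crops included, and the job is handed in when it is done.

Besides the shell and the picture viewer there is one more tool, called after "Request:" in YAML: its name, and indented under it one key for each argument. servo_tool: Moves the arm, as the interface text tells. Its arguments: {"type":"object","properties":{"deltas":{"type":"array"},"squeeze":{"type":"number"}},"required":["deltas"]}

```bash
mkdir -p pics
python3 - <<'E'
from rig import telemetry, optics, ctrl
import cv2,numpy as np
a=optics.capture("scene");b=optics.capture("top")
cv2.imwrite("pics/s0.png",a);cv2.imwrite("pics/t0.png",b)
for n in("scene","top"):print(optics.camera_model(n))
print(telemetry.sense())
E
```

```text
{'vfov': 42.35349661408458, 'cx': 254.65739898750732, 'cy': 193.9519946210029, 'R': array([[-0.23832253,  0.97112851, -0.01057261],
       [ 0.62497198,  0.1450221 , -0.76705842],
       [-0.74337904, -0.18941489, -0.64149014]]), 't': array([ 134.15404939, -226.26911471, 1944.77389407])}
{'vfov': 43.82630591148101, 'cx': 259.64134441097974, 'cy': 182.55564866495754, 'R': array([[-0.06889241, -0.99762009, -0.00282784],
       [-0.97367457,  0.06785564, -0.21760848],
       [ 0.21728248, -0.01223818, -0.97603204]]), 't': array([  11.64749718,  532.76843165, 1428.28695004])}
{'time_s': 0.1, 'joints': array([ 8.91595447e-01,  3.13378619e-01,  1.49837458e+00,  3.27896574e-05,
        1.33103838e+00, -2.23400992e-01]), 'dq': array([-0.001264  , -0.00108748, -0.0024644 ,  0.00064497, -0.00113359,
       -0.00011387]), 'tau': array([ 1.76001478e-03, -4.12903547e+01, -2.60143930e+01, -2.73410287e-04,
        3.03571273e-03, -6.49822042e-06]), 'eef_pos': array([230.94214269, 471.2064333 , 230.7951387 ]), 'ee_rot': array([-2.75778309e-04,  2.25936030e-01,  9.74141956e-01, -5.32502882e-04]), 'force': array([0.16180386, 0.72780152, 0.45116636]), 'wrist_torque': array([ 0.04073356,  0.03671397, -0.02077129]), 'grip_force': 0.0, 'grip_width': 0.9961193865935718}
```

View pics/s0.png

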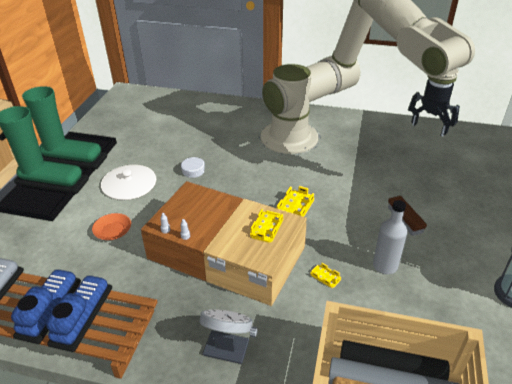

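View pics/t0.png

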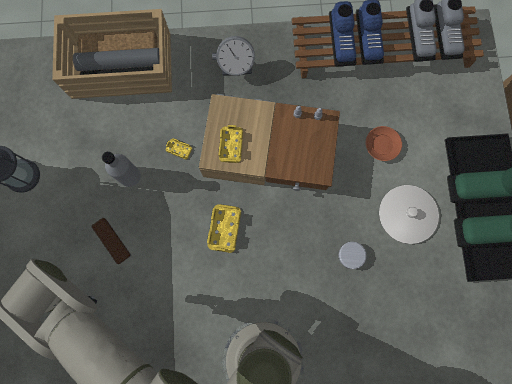

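The pictures show three yellow cleat-like things in the top view: a small one at (179,148) on the bench, a large one at (225,228) on the bench and a mid-sized one at (231,145). The middle one fits, because it is mid-sized and lies on the pale lid. The drawer box is on the right (world -y), with the pole tips at (299,112) and (319,113) and the knob at (296,187). Next I measure and make the confirming crop.

```bash
cat > h.py <<'E'
from rig import telemetry, optics, ctrl
import cv2,numpy as np
def ray(n,uv,z):
    m=optics.camera_model(n);f=192/np.tan(np.radians(m["vfov"]/2))
    d=np.array([(uv[0]-m["cx"])/f,(uv[1]-m["cy"])/f,1.]);R=m["R"]
    C=-R.T@m["t"];w=R.T@d
    return (C+w*(z-C[2])/w[2])[:2]
def proj(n,X):
    m=optics.camera_model(n);f=192/np.tan(np.radians(m["vfov"]/2))
    c=m["R"]@np.asarray(X,float)+m["t"];return np.array([m["cx"]+f*c[0]/c[2],m["cy"]+f*c[1]/c[2]])
def yellow(img):
    h=cv2.cvtColor(img,cv2.COLOR_BGR2HSV);m=cv2.inRange(h,(22,170,90),(35,255,255))
    m=cv2.morphologyEx(m,cv2.MORPH_CLOSE,np.ones((5,5)))
    c,_=cv2.findContours(m,cv2.RETR_EXTERNAL,cv2.CHAIN_APPROX_NONE)
    return [k for k in c if cv2.contourArea(k)>60]
E
python3 - <<'E'
from h import *
b=cv2.imread("pics/t0.png");a=cv2.imread("pics/s0.png")
for n,i in(("top",b),("scene",a)):
  for c in yellow(i):
    pts=np.array([ray(n,p[0],133 ) for p in c],np.float32)
    print(n,cv2.boundingRect(c),[np.round(x,2) for x in cv2.minAreaRect(pts)])
cr=cv2.resize(b[85:200,190:350],None,fx=5,fy=5,interpolation=cv2.INTER_CUBIC);cv2.imwrite("pics/c0.png",cr)
E
```

```text
scene (310, 263, 31, 25) [array([789.34, 239.25]), array([70.96, 52.22]), np.float64(63.31)]
scene (250, 186, 64, 57) [array([587.67,  87.86]), array([109.32, 266.12]), np.float64(62.94)]
```

View pics/c0.png

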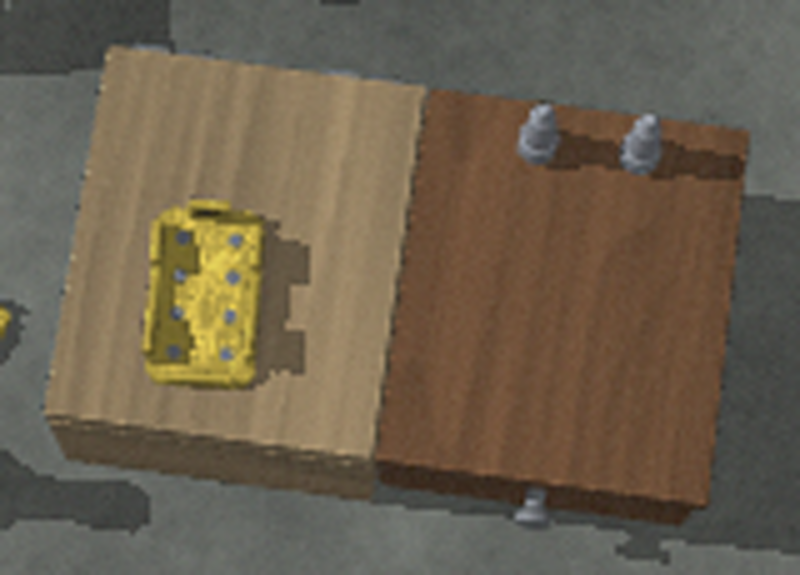

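The crop confirms the middle-sized cleat on the pale lid, crop corners about (158,208), (265,215), (252,388) and (145,375). The lid corners are (107,46), (425,87), (373,458) and (45,415), and the far drawer-box corners are (748,130) and (708,505).

Run:
```python
from h import *
b=cv2.imread("pics/t0.png")
C={k:ray("top",((u+.5)/5-.5+190,(v+.5)/5-.5+85),z) for k,(u,v,z) in dict(gBL=(107,46,121),gFL=(45,415,121),gBR=(425,87,121),gFR=(373,458,121),dBR=(748,130,120),dFR=(708,505,120),pa=(540,150,130),pb=(642,160,130)).items()}
for k in C:print(k,C[k].round(1))
n=lambda p,q:round(float(np.linalg.norm(C[p]-C[q])),1)
print("sizes",n('gBL','gFL'),n('gBR','gFR'),n('gBL','dBR'),n('gFL','dFR'))
d=[C['gBL']-C['gFL'],C['dBR']-C['dFR'],C['gBR']-C['gFR']];l=[C['gBL']-C['dBR'],C['gFL']-C['dFR']]
th=[np.arctan2(*x[::-1]) for x in d]+[np.arctan2(-x[0],x[1]) for x in l];print("yaw",np.round(th,3))
t=np.mean(th);M=np.mean([C[k] for k in('gBL','gFL','dBR','dFR')],0)
ex=np.array([np.cos(t),np.sin(t)]);ey=np.array([-ex[1],ex[0]])
G=M+101*ey;D=M-101*ey
h=cv2.cvtColor(b,cv2.COLOR_BGR2HSV);m=cv2.inRange(h,(20,150,60),(38,255,255))
m=cv2.morphologyEx(m,cv2.MORPH_CLOSE,np.ones((5,5)))
cs,_=cv2.findContours(m,cv2.RETR_EXTERNAL,cv2.CHAIN_APPROX_NONE)
for c in cs:
  if cv2.contourArea(c)<60:continue
  for z in(121,139):
    pts=np.array([ray("top",p[0],z) for p in c],np.float32);r=cv2.minAreaRect(pts);print(cv2.boundingRect(c),z,np.round(r[0],1),np.round(r[1],1),round(r[2],1),"inG",np.round([(r[0]-G)@ex,(r[0]-G)@ey],1))
np.savez("box.npz",t=t,G=G,D=D)
print("t",t,"G",G,"D",D)
for k in('pa','pb'):print(k,(C[k]-D)@ex,(C[k]-D)@ey)
for z in (0,0):pass
```

```text
gBL [811.2 107. ]
gFL [577.1 155.3]
gBR [770.3 -88.3]
gFR [536.9 -39.4]
dBR [ 728.5 -285.1]
dFR [ 494.6 -236.4]
pa [ 720.8 -154.9]
pb [ 710.  -216.5]
sizes 239.1 238.4 400.7 400.3
yaw [-0.203 -0.205 -0.207 -0.208 -0.208]
(207, 205, 34, 48) 121 [391.   90.4] [ 81.5 134.1] 77.5 inG [-288.1   -2.7]
(207, 205, 34, 48) 139 [388.6  89.1] [ 80.5 132.3] 77.5 inG [-290.1   -4.4]
(166, 139, 26, 20) 121 [642.8 215.1] [75.2 44.9] 63.6 inG [-67.1 170.9]
(166, 139, 26, 20) 139 [637.2 212.2] [74.2 44.3] 63.6 inG [-72. 167.]
(219, 125, 24, 38) 121 [647.4  56.2] [ 67.  116.9] 82.1 inG [-30.1  16.3]
(219, 125, 24, 38) 139 [641.7  55.4] [ 66.1 115.4] 82.1 inG [-35.5  14.4]
t -0.2060326742452688 G [673.51833656  34.05526991] D [ 632.1935599  -163.67247937]
pa 84.93138199720157 26.762637722019242
pb 86.96072488901778 -35.74957330334761
```

Request:
servo_tool:
  deltas:
    - [[0, 0, -0.06], [0, 0, 0.093], 0.5]
    - [[0, 0, -0.06], [0, 0, 0.093], 0.5]
    - [[0, 0, -0.06], [0, 0, 0.093], 0.5]
    - [[0, 0, -0.06], [0, 0, 0.093], 0.5]
    - [[0, 0, -0.06], [0, 0, 0.093], 0.5]
    - [[0, 0, -0.06], [0, 0, 0.093], 0.5]
    - [[0, 0, -0.06], [0, 0, 0.093], 0.5]
    - [[0, 0, 0], [0, 0, 0.093], 0.5]

```text
time_s: 0.9
eef_pos: [231.3, 471.7, 316.5]
ee_rot: [-0.0, 0.728, 0.686, 0.001]
force: [-0.2, -0.7, 0.0]
grip_width: 0.5
grip_force: 0.0
```

```bash
cat >> h.py <<'E'
from scipy.spatial.transform import Rotation as Ro
B=None
def where(goal=None):
    """TCP in glove frame; units (tool axes) to goal in glove frame (x,y,z) and turn to box-aligned, tool down"""
    B=np.load("box.npz");t=B["t"];s=telemetry.sense();q=s["ee_rot"];R=Ro.from_quat([*q[1:],q[0]])
    W=Ro.from_euler('z',t);p=s["eef_pos"];g=W.inv().apply(p-[*B["G"],0])
    print("t",round(s["time_s"],2),"inG",g.round(1),"F",s["force"].round(1),"w",round(s["grip_width"],2))
    ey=[-np.sin(t),np.cos(t),0];ex=[np.cos(t),np.sin(t),0]
    T=Ro.from_matrix(np.array([ey,ex,[0,0,-1]]).T)
    print("turn",((R.inv()*T).as_rotvec()/(np.pi/2)).round(3))
    if goal is not None:
        d=W.apply(np.array(goal))+[*B["G"],0]-p
        print("shift after turn",(T.inv().apply(d)/200).round(3),"now",(R.inv().apply(d)/200).round(3))
E
python3 - <<'E'
from h import *
where((-32,80,200))
B=np.load("box.npz")
print("flask base/top",ray("scene",(388,268),0),ray("top",(108,158),235))
E
```

```text
t 0.9 inG [-522.4  337.9  316.5] F [-0.2 -0.7  0. ] w 0.5
turn [ 0.001 -0.001  0.093]
shift after turn [-1.289  2.452  0.583] now [-1.634  2.237  0.583]
flask base/top [607.18468762 403.44273747] [591.81799728 391.38132777]
```

Request:
servo_tool:
  deltas:
    - [[0, 0, 0], [0, 0, 0.093], 0.5]
    - [[-0.1, 0.18, 0], [0, 0, 0], 0.5]
    - [[-0.1, 0.18, 0], [0, 0, 0], 0.5]
    - [[-0.1, 0.18, 0], [0, 0, 0], 0.5]
    - [[-0.1, 0.18, 0], [0, 0, 0], 0.5]
    - [[-0.1, 0.18, 0], [0, 0, 0], 0.5]
    - [[-0.1, 0.18, 0], [0, 0, 0], 0.5]
    - [[-0.1, 0.18, 0], [0, 0, 0], 0.5]

```text
time_s: 1.7
eef_pos: [451.3, 282.8, 315.1]
ee_rot: [-0.0, 0.774, 0.633, -0.0]
force: [0.0, 0.6, -0.2]
grip_width: 0.498
grip_force: 0.0
```

Request:
servo_tool:
  deltas:
    - [[-0.1, 0.19, 0], [0, 0, 0], 0.5]
    - [[-0.1, 0.19, 0], [0, 0, 0], 0.5]
    - [[-0.1, 0.19, 0], [0, 0, 0], 0.5]
    - [[-0.1, 0.19, 0], [0, 0, 0], 0.5]
    - [[-0.1, 0.19, 0], [0, 0, 0], 0.5]
    - [[-0.05, 0.19, 0.15], [0, 0, 0], 0.5]
    - [[0, 0.05, 0.2], [0, 0, 0], 0.5]
    - [[0, 0, 0.1], [0, 0, 0], 0.5]

```text
time_s: 2.5
eef_pos: [661.8, 127.8, 219.9]
ee_rot: [-0.002, 0.775, 0.632, -0.003]
force: [-0.0, -0.1, -0.7]
grip_width: 0.502
grip_force: 0.0
```

Run:
```python
from h import *
where((-32,80,125))
```

```text
t 2.5 inG [-30.7  89.4 219.9] F [-0.  -0.1 -0.7] w 0.5
turn [-0.004  0.001  0.003]
shift after turn [-0.047 -0.007  0.475] now [-0.046 -0.004  0.475]
```

Request:
servo_tool:
  deltas:
    - [[-0.035, -0.005, 0.1], [-0.004, 0, 0.003], 0.5]
    - [[0, 0, 0.15], [0, 0, 0], 0.5]
    - [[0, 0, 0.1], [0, 0, 0], 0.5]
    - [[0, 0, 0.04], [0, 0, 0], 0.5]
    - [[0, 0, 0], [0, 0, 0], 0.5]

```text
time_s: 3.0
eef_pos: [659.4, 122.4, 146.3]
ee_rot: [0.002, 0.776, 0.631, 0.001]
force: [0.1, 0.6, -0.0]
grip_width: 0.5
grip_force: 0.0
```

Run:
```python
from h import *
where((-32,80,125))
a=optics.capture("scene");b=optics.capture("top")
A=cv2.resize(a[150:270,190:330],None,fx=4,fy=4);Bb=cv2.resize(b[85:205,180:270],None,fx=4,fy=4)
cv2.imwrite("pics/p1.png",cv2.hconcat([A[:, :440],Bb[:,:360]]))
```

```text
t 3.0 inG [-31.9  83.6 146.3] F [ 0.1  0.6 -0. ] w 0.5
turn [0.003 0.    0.001]
shift after turn [-0.018 -0.     0.107] now [-0.018 -0.001  0.107]
```

View pics/p1.png

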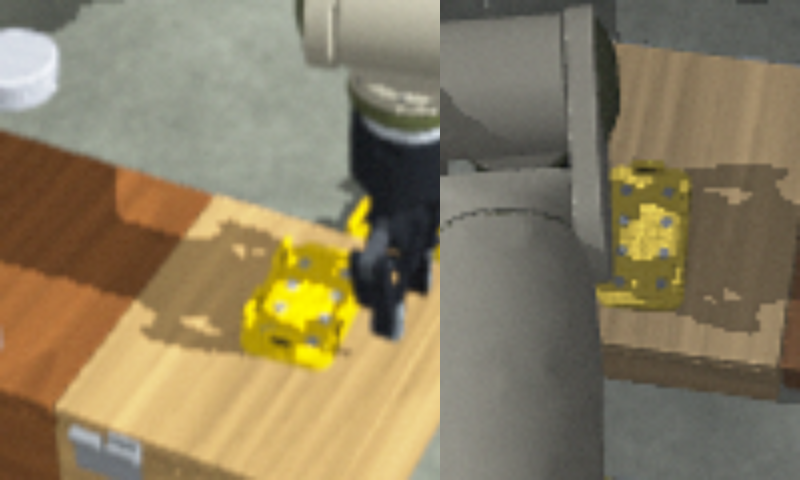

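The fingers stand just beyond the cleat's +y side, in the left half around (390,290), clear of it. I go down and then push.

Request:
servo_tool:
  deltas:
    - [[0, 0, 0.05], [0.003, 0, 0], 0.5]
    - [[0, 0, 0.04], [0, 0, 0], 0.5]
    - [[0, 0, 0.015], [0, 0, 0], 0.5]
    - [[0, 0, 0], [0, 0, 0], 0.5]
    - [[0, 0, 0], [0, 0, 0], 0.5]

```text
time_s: 3.6
eef_pos: [659.9, 122.4, 126.5]
ee_rot: [0.001, 0.776, 0.631, 0.001]
force: [-0.1, 0.4, 0.1]
grip_width: 0.502
grip_force: 0.0
```

Run:
```python
from h import *
where((-32,-148,125))
```

```text
t 3.6 inG [-31.4  83.7 126.5] F [-0.1  0.4  0.1] w 0.5
turn [ 0.001 -0.     0.001]
shift after turn [-1.158 -0.003  0.007] now [-1.158 -0.005  0.007]
```

Request:
servo_tool:
  deltas:
    - [[-0.04, 0, 0.005], [0, 0, 0], 0.5]
    - [[-0.04, 0, 0], [0, 0, 0], 0.5]
    - [[-0.03, 0, 0], [0, 0, 0], 0.5]
    - [[-0.03, 0, 0], [0, 0, 0], 0.5]
    - [[-0.04, 0, 0], [0, 0, 0], 0.5]
    - [[-0.04, 0, 0], [0, 0, 0], 0.5]
    - [[-0.04, 0, 0], [0, 0, 0], 0.5]
    - [[-0.03, 0, 0], [0, 0, 0], 0.5]

```text
time_s: 4.4
eef_pos: [647.9, 64.8, 125.4]
ee_rot: [0.001, 0.776, 0.631, 0.001]
force: [-0.4, 1.5, 0.2]
grip_width: 0.495
grip_force: 0.5
```

Run:
```python
from h import *
where((-32,-148,125))
a=optics.capture("scene");b=optics.capture("top")
A=cv2.resize(a[150:270,150:260],None,fx=4,fy=4);Bb=cv2.resize(b[85:205,190:280],None,fx=4,fy=4)
cv2.imwrite("pics/p2.png",cv2.hconcat([A,Bb]))
```

```text
t 4.4 inG [-31.3  24.9 125.4] F [-0.4  1.5  0.2] w 0.5
turn [ 0.001 -0.     0.001]
shift after turn [-0.864 -0.003  0.002] now [-0.864 -0.004  0.002]
```

View pics/p2.png

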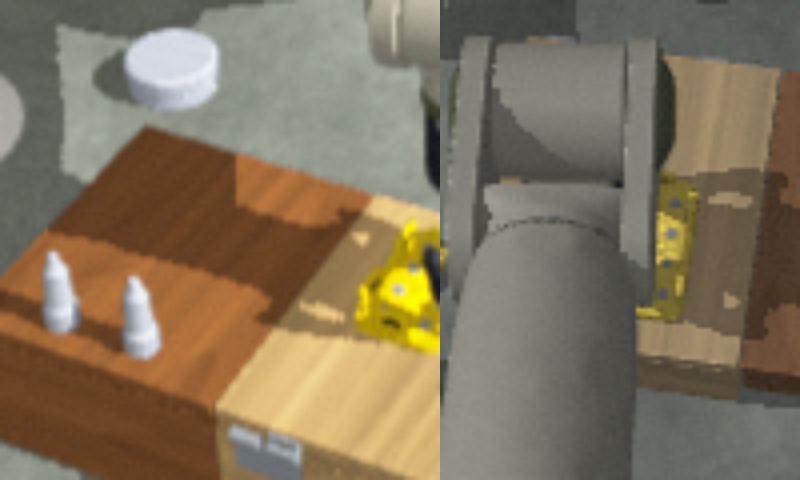

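The cleat (yellow at (400,280) in the left half) lies flat and slides ahead of the fingers squarely, with a force of about 1.5 N. The remaining push is 0.864.

Request:
servo_tool:
  deltas:
    - [[-0.04, 0, 0], [0, 0, 0], 0.5]
    - [[-0.05, 0, 0], [0, 0, 0], 0.5]
    - [[-0.05, 0, 0], [0, 0, 0], 0.5]
    - [[-0.05, 0, 0], [0, 0, 0], 0.5]
    - [[-0.05, 0, 0], [0, 0, 0], 0.5]
    - [[-0.05, 0, 0], [0, 0, 0], 0.5]
    - [[-0.05, 0, 0], [0, 0, 0], 0.5]
    - [[-0.04, 0, 0], [0, 0, 0], 0.5]

```text
time_s: 5.3
eef_pos: [632.4, -9.8, 125.3]
ee_rot: [0.001, 0.776, 0.631, 0.0]
force: [-0.6, 1.0, 0.9]
grip_width: 0.501
grip_force: 0.3
```

Request:
servo_tool:
  deltas:
    - [[-0.05, 0, 0], [0, 0, 0], 0.5]
    - [[-0.05, 0, 0], [0, 0, 0], 0.5]
    - [[-0.05, 0, 0], [0, 0, 0], 0.5]
    - [[-0.05, 0, 0], [0, 0, 0], 0.5]
    - [[-0.05, 0, 0], [0, 0, 0], 0.5]
    - [[-0.05, 0, 0], [0, 0, 0], 0.5]
    - [[-0.05, 0, 0], [0, 0, 0], 0.5]
    - [[-0.03, 0, 0], [0, 0, 0], 0.5]

```text
time_s: 6.1
eef_pos: [617.0, -84.3, 125.3]
ee_rot: [0.001, 0.776, 0.631, 0.0]
force: [-0.1, 1.0, -1.2]
grip_width: 0.503
grip_force: 0.2
```

Run:
```python
from h import *
where((-32,-148,125))
a=optics.capture("scene");b=optics.capture("top")
A=cv2.resize(a[150:270,130:240],None,fx=4,fy=4);Bb=cv2.resize(b[85:205,255:345],None,fx=4,fy=4)
cv2.imwrite("pics/p3.png",cv2.hconcat([A,Bb]))
```

```text
t 6.1 inG [ -31.1 -127.4  125.3] F [-0.1  1.  -1.2] w 0.5
turn [0.001 0.    0.001]
shift after turn [-0.103 -0.004  0.001] now [-0.103 -0.004  0.001]
```

View pics/p3.png

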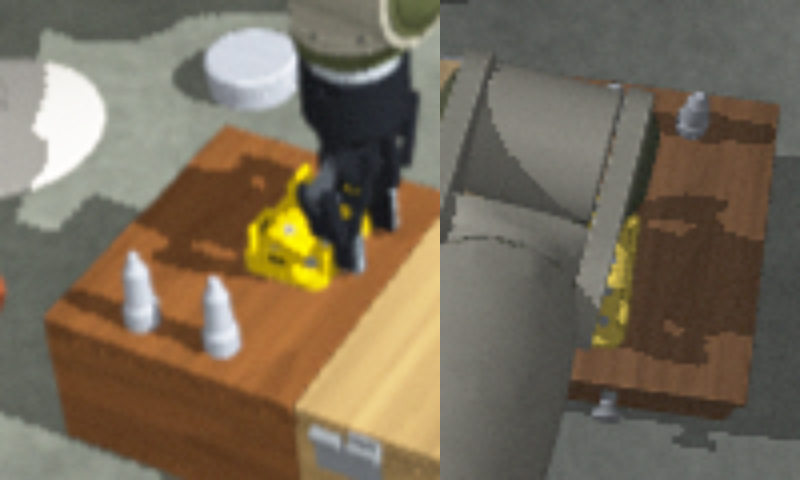

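The cleat is flat on the drawer top and square to the fingers, and the poles are untouched. I give a last 20 mm, back off, rise and close.

Request:
servo_tool:
  deltas:
    - [[-0.04, 0, 0], [0, 0, 0], 0.5]
    - [[-0.04, 0, 0], [0, 0, 0], 0.5]
    - [[-0.02, 0, 0], [0, 0, 0], 0.5]
    - [[0, 0, 0], [0, 0, 0], 0.5]
    - [[0.05, 0, 0], [0, 0, 0], 0.5]
    - [[0.1, 0, -0.05], [0, 0, 0], 0.5]
    - [[0.1, 0, -0.2], [0, 0, 0], 0.5]
    - [[0.15, -0.05, -0.15], [0, 0, 0], 0.0]

```text
time_s: 7.0
eef_pos: [620.0, -21.6, 206.8]
ee_rot: [0.001, 0.776, 0.631, 0.001]
force: [0.3, 0.1, 0.8]
grip_width: 0.347
grip_force: 0.0
```

Run:
```python
from h import *
where((-105,0,150))
```

```text
t 7.0 inG [-41.  -65.5 206.8] F [0.3 0.1 0.8] w 0.35
turn [0.002 0.    0.   ]
shift after turn [ 0.327 -0.32   0.284] now [ 0.328 -0.32   0.283]
```

Request:
servo_tool:
  deltas:
    - [[0.16, -0.16, 0], [0, 0, 0], 0.0]
    - [[0.16, -0.16, 0], [0, 0, 0], 0.0]
    - [[0, 0, 0.15], [0, 0, 0], 0.0]
    - [[0, 0, 0.13], [0, 0, 0], 0.0]
    - [[0, 0, 0], [0, 0, 0], 0.0]

```text
time_s: 7.5
eef_pos: [568.1, 54.4, 146.3]
ee_rot: [-0.002, 0.775, 0.632, -0.002]
force: [0.3, 0.4, -0.1]
grip_width: 0.001
grip_force: 0.0
```

Run:
```python
from h import *
where((-105,0,123))
a=optics.capture("scene");b=optics.capture("top")
B=np.load("box.npz");t=B["t"];ex=np.array([np.cos(t),np.sin(t)]);ey=np.array([-ex[1],ex[0]])
m=cv2.inRange(cv2.cvtColor(b,cv2.COLOR_BGR2HSV),(20,150,60),(38,255,255));m[:, :262]=0;m[200:]=0
m=cv2.morphologyEx(m,cv2.MORPH_CLOSE,np.ones((5,5)))
cs,_=cv2.findContours(m,cv2.RETR_EXTERNAL,cv2.CHAIN_APPROX_NONE)
for c in cs:
  if cv2.contourArea(c)<60:continue
  pts=np.array([ray("top",p[0],133) for p in c],np.float32);r=cv2.minAreaRect(pts);p=cv2.boxPoints(r)-B["D"]
  print(np.round(r[1],1),r[2],"corners in D",np.c_[p@ex,p@ey].round(1).tolist())
A=cv2.resize(a[150:270,130:240],None,fx=4,fy=4);Bb=cv2.resize(b[85:205,250:340],None,fx=4,fy=4)
cv2.imwrite("pics/p4.png",cv2.hconcat([A,Bb]))
```

```text
t 7.5 inG [-107.4   -1.6  146.3] F [ 0.3  0.4 -0.1] w 0.0
turn [-0.003  0.     0.002]
shift after turn [0.008 0.012 0.117] now [0.008 0.012 0.117]
[ 66.3 116.1] 78.48577880859375 corners in D [[-94.3, -22.8], [21.7, -22.2], [21.4, 44.1], [-94.7, 43.5]]
```

View pics/p4.png

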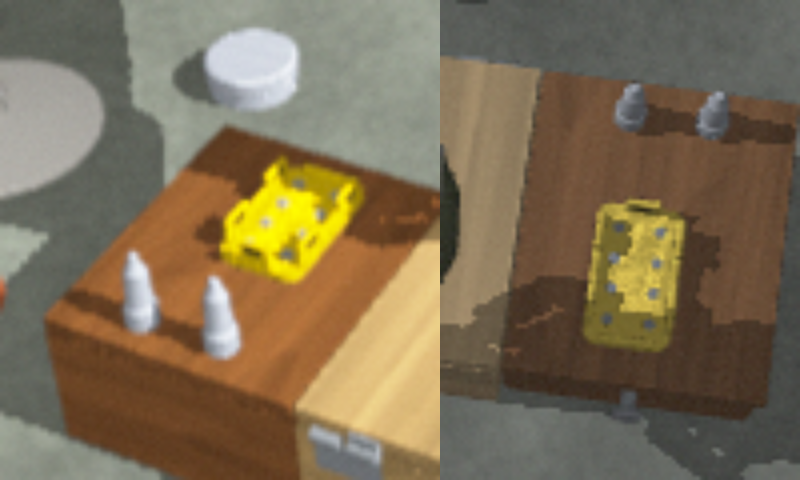

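The cleat lies flat and square on the drawer top, at (635,275) in the right half, with all its corners well inside (-95..22, -23..44). The pole tips are upright. Next I press the lid's front edge.

Request:
servo_tool:
  deltas:
    - [[0.008, 0.012, 0.06], [-0.003, 0, 0], 0.0]
    - [[0, 0, 0.05], [0, 0, 0], 0.0]
    - [[0, 0, 0.01], [0, 0, 0], 0.0]
    - [[0, 0, 0.01], [0, 0, 0], 0.0]
    - [[0, 0, 0.01], [0, 0, 0], 0.0]
    - [[0, 0, 0], [0, 0, 0], 0.0]

```text
time_s: 8.2
eef_pos: [572.8, 54.2, 121.3]
ee_rot: [0.003, 0.776, 0.631, 0.002]
force: [-0.0, -0.9, 1.1]
grip_width: 0.001
grip_force: 0.0
```

Request:
servo_tool:
  deltas:
    - [[0, -0.01, 0.01], [0.003, 0, 0], 0.0]
    - [[0, 0, 0.01], [0, 0, 0], 0.0]
    - [[0, 0, 0.005], [0, 0, 0], 0.0]
    - [[0, 0, 0], [0, 0, 0], 0.0]

```text
time_s: 8.6
eef_pos: [571.0, 54.6, 116.4]
ee_rot: [0.001, 0.776, 0.631, 0.001]
force: [2.6, -0.5, 3.6]
grip_width: -0.002
grip_force: 1.8
```

Request:
servo_tool:
  deltas:
    - [[0, 0, 0.005], [0, 0, 0], 0.0]
    - [[0, 0, 0], [0, 0, 0], 0.0]
    - [[0, 0, 0], [0, 0, 0], 0.0]

```text
time_s: 8.9
eef_pos: [570.8, 54.7, 115.3]
ee_rot: [0.001, 0.776, 0.631, 0.001]
force: [3.1, -0.3, 4.4]
grip_width: -0.002
grip_force: 1.9
```

Now I raise the finger smoothly and clear of the lid, moving forward to the robot side.

Request:
servo_tool:
  deltas:
    - [[0, 0, -0.05], [0, 0, 0], 0.0]
    - [[0, 0, -0.05], [0, 0, 0], 0.0]
    - [[0, 0, -0.05], [0, 0, 0], 0.0]
    - [[0, 0, -0.1], [0, 0, 0], 0.0]
    - [[0, 0, -0.15], [0, 0, 0], 0.0]
    - [[0, 0, -0.15], [0, 0, 0], 0.0]
    - [[0, -0.15, -0.15], [0, 0, 0], 0.0]
    - [[0, -0.15, -0.15], [0, 0, 0], 0.0]

```text
time_s: 9.7
eef_pos: [510.3, 67.0, 286.1]
ee_rot: [-0.0, 0.776, 0.631, -0.0]
force: [0.0, 0.2, 0.6]
grip_width: 0.0
grip_force: 0.0
```

Request:
servo_tool:
  deltas:
    - [[0.1, -0.15, 0], [0, 0, 0], 0.0]
    - [[0.15, -0.15, 0], [0, 0, 0], 0.0]
    - [[0.15, -0.15, 0], [0, 0, 0], 0.0]
    - [[0.15, -0.1, 0], [0, 0, 0], 0.0]
    - [[0, 0, 0], [0, 0, 0], 0.0]
    - [[0, 0, 0], [0, 0, 0], 0.0]
    - [[0, 0, 0], [0, 0, 0], 0.0]
    - [[0, 0, 0], [0, 0, 0], 0.0]

```text
time_s: 10.5
eef_pos: [426.7, 196.1, 284.8]
ee_rot: [0.001, 0.776, 0.631, 0.0]
force: [0.3, 0.9, -0.1]
grip_width: 0.001
grip_force: 0.0
```

Run:
```python
from h import *
where()
a=optics.capture("scene");b=optics.capture("top")
A=cv2.resize(a[150:310,130:330],None,fx=2.5,fy=2.5);Bb=cv2.resize(b[80:240,185:305],None,fx=2.5,fy=2.5)
cv2.imwrite("pics/p5.png",cv2.hconcat([A,Bb]))
```

```text
t 10.5 inG [-274.8  108.2  284.8] F [ 0.3  0.9 -0.1] w 0.0
turn [0.001 0.    0.   ]
```

View pics/p5.png

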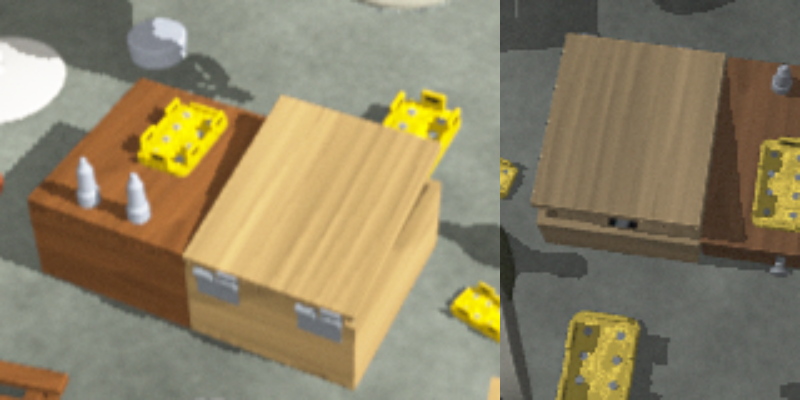

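The lid stands ajar with its front edge raised (right half, row about 215, catch visible at (622,222)). The cleat is flat on the drawer box, the poles stand, the drawer is shut and the arm is clear.

```bash
python3 -c "
from rig import ctrl
print(ctrl.finish_job())"
```

```text
the job is handed in; nothing more can be done
None
```

I handed the job in at about 10.6 s of the 51 s; no verdict came back, but the last pictures show the cleat flat and wholly on the drawer box, the lid sprung ajar, the drawer shut, both pole tips standing and the arm clear.

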